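Load a soap bar through the sprung flap of a flaking mill

ROBOT

A 6-joint arm with a two-finger parallel gripper is mounted at the origin on the work surface. World frame = base frame: x ahead of the robot, y to its left, z up, the work surface at z = 0. Lengths are in m, angles in degrees, forces in N, time in s.
With the tool pointing down it reaches from about 0.375 to 0.9 m from the base axis. Payload 3.1 kg.
Tool frame: the origin (TCP) lies midway between the tips of the shut fingers; the grasp point (between the pads) lies 19 mm behind it; z points along the fingers, y is the line along which they close (so a half turn about z gives the same grasp; the last joint's range is limited). The gripper opens to 87 mm and grips with 3 to 60 N. Pads are 19 mm wide; open, the fingers measure 117 mm over their backs; the gripper's body (75 mm by 190 mm) begins 51 mm behind the grasp point.
Start: joints at [61.736, 30.224, 82.088, -0, 67.689, -10.227], TCP at [0.193, 0.594, 0.223] pointing down, gripper open.
Joint ranges: [-176.69, 176.69], [-43.24, 126.21], [12.49, 139.97], [-82, 262], [0, 151.66], [-163.58, 163.58]. Speed limits (degrees/s): [159.86, 159.86, 180, 180, 180, 180].

INTERFACE

Orientations are given as a 3x3 rotation matrix whose columns are the frame's x, y, z axes.
In Python, from rig import read_state, capture, camera_info, hand_in gives the robot as it stands.
- The arm moves only by the tool drive_tool, never from a script. Its argument "motion" is a list of rows, each a list of 2 entries, a list of its own where there are three numbers: the shift along the tool's x, y, z in mm, then the turn, a rotation vector about the tool's x, y, z in rad. A call has 1 to 5 rows; each row shifts and turns the commanded pose from where the row before left it, along the tool's axes as they then stand; what a row does not reach is not made up. A row lasts 1/10 s, in which the tool goes at most 50 mm and 8.59 degrees, less where a joint would pass 70% of its speed; a pose out of reach is approached as far as the arm can. A call is refused whole if a number of a shift passes 50 or a number of a turn 0.15, either way. A call with a gripper value outside its range is refused whole. "gripper" is the opening, from 0 (shut) to 1 (fully open), set as the call begins (left out, the last holds). The fingers move at their own pace and stop on an object; the grip force is fixed at half the most. Time passes only in rows, so rows that do not move let the fingers close. It gives the time, the measured TCP pose, the force, the opening and the grip force at its end, in the units of the state.
- read_state(): the state, without advancing time (a new reading comes with each control period).
- capture(name): name is "scene" or "top" or "wrist"; returns the picture (400x640x3 uint8, red, green, blue); there is no depth.
- camera_info(name): a dict with "fovy" (degrees; the focal length in pixels is half the picture's height over the tangent of half this angle, whatever the lens; pixels are square), "cx", "cy" (the principal point, pixels), "xyz" and "orientation" of the camera in the world; the wrist camera has in their place "T_tool_cam" (4x4, takes a point from camera to tool coordinates, whose origin is the TCP and whose axes are the flange's). Camera axes: x right, y down, z forward; pixel columns grow to the right and rows downward; lengths in m; the calibration is good to about 2 mm. A picture is of the moment at which its call begins: read the wrist's pose just before it. camera_info takes no time and is no camera call.
- hand_in(): hands the job in; it is judged then, once.
The state is a dict: "time_s": time; "joint_positions": joint angles; "qvel": joint speeds; "tau": joint torques, N m; "position": TCP position; "tcp_rot": TCP orientation; "force": force on the tool from outside, world axes, zero at the start; "moment": the same for the moment, N m; "opening": opening from 0.0 (shut) to 1.0 (fully open); "grasp_force": force on a finger pad.
Only numpy, scipy, OpenCV 4.12 (cv2) and the standard library are available. Lean on these libraries where they do the work, as an engineer would, in place of code of your own. Each camera call takes 0.05 s, during which the arm holds its last target. There are 200 camera calls.

TASK

Load the soap mill: take the tall rectangular soap bar off the curing board and feed it upright, foot first, through the mill's mouth, using it to push the sprung flap down and hold it open as it slides past. Press it gently home on the sprung feed plate hidden below until you feel the plate give by about 5 mm (not as much as 8 mm), then let go and leave the bar standing in the mouth on the plate; do not force it against the mill at any time, and do not disturb the other things.

Things in the scene. Friction and masses are not known exactly. Their poses are not given: they have to be found in the camera images.
- bar_mid (a point): Centre (half-way up) of the soap bar to load: plain cream block 30 mm (its x) by 50 mm (its y) by 130 mm tall (z), 150 to 250 g, standing on end on the board: its foot is 65 mm below this point, 18 mm above the table. The tallest of three soaps there. Grip it across the 30 mm (its x) within the top 35 mm: when home, 38 mm or more of it stays above the mouth.
- mouth (a point): Centre of the mouth in the mill's flat top, level with that top, 150 mm above the table; z up. The throat goes straight down, 48 mm along this point's x, 60 mm along its y. The flap is hinged on the +x side (steel barrel, 5 mm high). The bar goes in with its 30 mm thickness along x, its centre 5 to 8 mm towards -x of this point: the open flap needs the +x side and later pushes the bar to the -x wall.
- mill: Soap mill, a fixed grey block 150 x 150 x 150 mm, crank on its -y side; origin under its centre, axes as the mouth's. In its throat lies the feed plate, at a depth set differently each time that cannot be seen or read: 48 to 84 mm below the mouth when unloaded. It is sprung, 1.5 N per mm, 16 mm travel; pushed down 3 to 7 mm (4.5 to 10.5 N) by the bar, the bar is home.
- flap (a joint): Angle of the steel flap closing the mouth (rad): 0 shut and level, 3 mm below the mill's top; grows as its free edge goes down, at most 1.45. 43 mm long from the hinge, 56 mm wide, sprung shut. The foot of the bar meets it part-way to the hinge, so opening it takes a push rising to about 12 N (more if nearer the hinge). Then it rests on the side of the bar at about 1.2, its edge 40 mm below the mouth, with 4 N, and sliding on takes a few newtons.
- board: Fixed wooden curing board, 120 x 300 mm, top 18 mm above the table, on which the three soaps stand in a row along its y, 95 mm apart. Origin at table height under its centre. Other loose things not to disturb: bowl, bulb sprinkler, jar (all below 110 mm) and a brush stand beyond the board and the mill, 0.7 m or more ahead of the robot; a flat stone, 28 mm tall, lies nearer the robot.
- round_soap: Bystander: round soap, 52 mm across and 85 mm tall, on the board. Origin at the centre of its underside.
- short_soap: Bystander: short soap block, 45 x 55 x 62 mm tall, on the board. Origin at the centre of its underside.
Mind the look-alikes: they are no part of the job. What is shaped like the part that bears bar_mid but blue, green or purple is not meant.

How it is judged (in metres and radians):
On the way, in this order (a step that is already met when the one before it is completed fails the run):
1. the bar has pushed the flap open and its foot is in the throat (value of joint flap above 0.5 rad and contact force between bar and flap above 0.3 N and z of bar_mid in the frame of mouth below 0.05 m), for 0.1 s.
2. the bar is pressed home: the feed plate gives at least 3 mm (value of joint feed above 0.003 m), for 0.2 s.
At the end, for the whole second after the job is handed in: The bar stands in the throat, upright within 0.12 rad, its centre within 18 mm of the mouth's axis and no more than 20 mm above the mouth, resting on the feed plate (plate pressed at least 0.4 mm by it), the flap open against it, at rest and released (value of joint feed above 0.0004 m and value of joint flap above 0.5 rad and angle between bar_mid's own z axis and vertical below 0.12 rad and horizontal distance between bar_mid and mouth below 0.018 m and z of bar_mid in the frame of mouth below 0.02 m and linear speed of bar below 0.01 m/s); the robot touches nothing.
It fails at once if the feed plate is pushed down 8 mm or more (value of joint feed above 0.008 m).
It fails at once if the bar is forced against the mill or its flap with more than 25 N (contact force between bar and mill above 25 N).
It fails at once if a bystander is moved more than 30 mm (distance of any of round_soap, short_soap, bowl, sprinkler, jar, stone, brush from where it was at the start of the episode above 0.03 m).
It also fails if it takes over 70 s, if anything falls off the work surface, if the arm or the gripper's body presses on something with over 40 N, if the wrist force passes 120 N, or if a joint passes its speed limit or range.

## Working session

There is one attempt and no reset: what is moved stays moved. The work goes in short steps, Python scripts to look and compute and a tool call to move; the robot and the scene stay as the last step left them, time stands still between calls to the robot, and variables do not carry over. Pictures are saved under pics/ and viewed, at most 10 in all, crops included, and the job is handed in when it is done.

Besides the shell and the picture viewer there is one more tool, called after "Emit:" as name(argument=value, ...) on one line, values as JSON. drive_tool: Moves the arm, as the interface text tells. Its arguments: {"type":"object","properties":{"motion":{"type":"array","items":{"type":"array"}},"gripper":{"type":"number"}},"required":["motion"]}

```bash
mkdir -p pics; cat > h.py <<'E'
import numpy as np, cv2
from rig import *
def save(cam,name):
    im=capture(cam); cv2.imwrite(f'pics/{name}.png',im[:,:,::-1]); return im
def cam(name):
    c=camera_info(name); f=200/np.tan(np.radians(c['fovy'])/2)
    return f,c['cx'],c['cy'],np.array(c['xyz']),np.array(c['orientation'])
def px2w(name,u,v,z):
    f,cx,cy,p,R=cam(name); d=R@np.array([(u-cx)/f,(v-cy)/f,1]); return p+d*(z-p[2])/d[2]
def w2px(name,P):
    f,cx,cy,p,R=cam(name); q=R.T@(np.array(P)-p); return f*q[0]/q[2]+cx,f*q[1]/q[2]+cy
E
python3 - <<'E'
from h import *
s=read_state(); print(s['time_s'],s['position'],s['tcp_rot'],s['force'])
for n in('scene','top','wrist'): print(camera_info(n))
a=save('scene','s0');b=save('top','t0')
E
```

```text
0.0 [0.19312814 0.5936189  0.2215459 ] [[-9.50855651e-01  3.09632738e-01 -1.04782671e-03]
 [ 3.09634271e-01  9.50853678e-01 -1.97495140e-03]
 [ 3.84820270e-04 -2.20233676e-03 -9.99997501e-01]] [-0.87960667 -0.67015536  0.08877531]
{'fovy': 46.654292646652195, 'cx': 320.8809570119298, 'cy': 202.14817112018693, 'xyz': array([1.56599374, 0.20651832, 0.78402778]), 'orientation': array([[-0.19480309,  0.53819584, -0.81999817],
       [ 0.98078684,  0.11578001, -0.15701009],
       [ 0.01043721, -0.83482946, -0.5504097 ]])}
{'fovy': 42.661621598898456, 'cx': 320.33725601701207, 'cy': 195.45433996174773, 'xyz': array([0.37630884, 0.02087291, 1.12079814]), 'orientation': array([[ 0.00724948, -0.98523819,  0.17103554],
       [-0.99988811, -0.00938008, -0.01165218],
       [ 0.0130845 , -0.17093194, -0.98519595]])}
{'fovy': 71.8224844989466, 'cx': 322.4583859820236, 'cy': 196.077326416226, 'T_tool_cam': array([[ 6.34913498e-04, -9.69742083e-01, -2.44130887e-01,
         6.73101097e-02],
       [ 9.99999078e-01,  9.08739108e-04, -1.00900646e-03,
        -5.33142515e-04],
       [ 1.20032731e-03, -2.44130022e-01,  9.69741766e-01,
        -1.62501370e-01],
       [ 0.00000000e+00,  0.00000000e+00,  0.00000000e+00,
         1.00000000e+00]])}
```

View pics/t0.png

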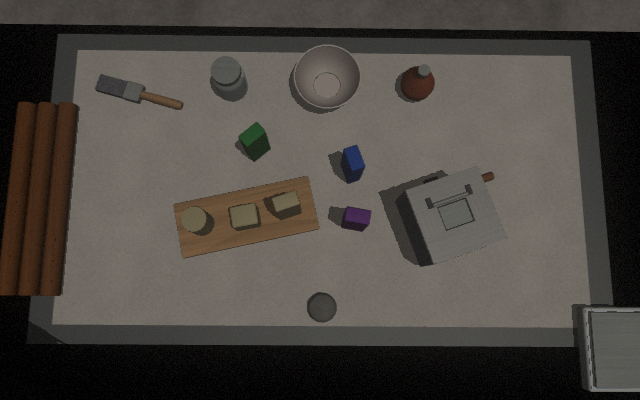

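View pics/s0.png

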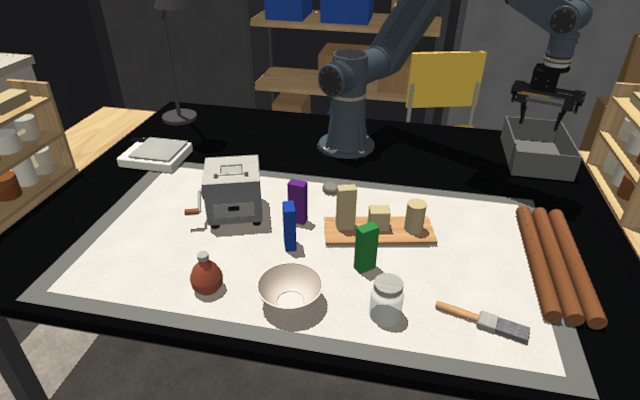

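The top view shows the board with the round soap at (193,219), the short soap at (244,216) and the tall cream bar at (286,204). The mill is at (455,215), with its crank up-right and the hinge barrel above the mouth. The scene view confirms that the tall cream bar is at (346,207). I'll enlarge both.

```bash
python3 - <<'E'
from h import *
im=cv2.imread('pics/t0.png')
a=cv2.resize(im[180:230,260:310],(400,400),interpolation=cv2.INTER_CUBIC)
b=cv2.resize(im[160:270,390:510],(436,400),interpolation=cv2.INTER_CUBIC)
c=np.hstack([a,cv2.resize(b,(400,367))[:367] if 0 else cv2.resize(im[160:260,400:500],(400,400),interpolation=cv2.INTER_CUBIC)])
cv2.imwrite('pics/c0.png',cv2.convertScaleAbs(c,alpha=1.5))
E
```

```text
(no output)
```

View pics/c0.png

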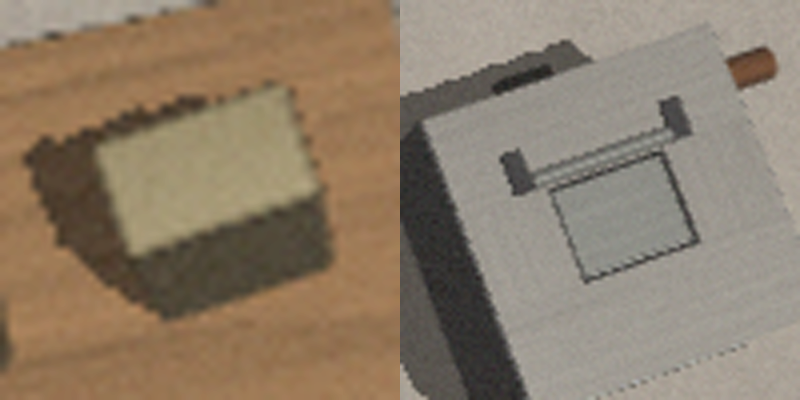

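The enlarged crop at 8x (left) gives the bar's top corners at crop (97,147), (291,85), (320,190) and (133,256). At 4x (right), the flap outline is at (552,190), (663,153), (698,241) and (586,281). The mill-top corners on the hinge side are (425,122) and (708,25).

```bash
python3 - <<'E'
from h import *
L=lambda p:(260+p[0]/8-.44,180+p[1]/8-.44)
Rr=lambda p:(400+(p[0]-400)/4-.4,160+p[1]/4-.4)
B=np.array([px2w('top',*L(p),.148)[:2] for p in [(97,147),(291,85),(320,190),(133,256)]])
M=np.array([px2w('top',*Rr(p),.15)[:2] for p in [(552,190),(663,153),(698,241),(586,281)]])
T=np.array([px2w('top',*Rr(p),.15)[:2] for p in [(425,122),(708,25)]])
# hinge-line & barrel ends
for n,Q in(('bar',B),('mouth',M)):
    print(n,Q.mean(0),np.linalg.norm(np.diff(np.vstack([Q,Q[:1]]),axis=0),axis=1))
    y=Q[0]-Q[1]+Q[3]-Q[2]; x=Q[0]-Q[3]+Q[1]-Q[2]; print(np.degrees(np.arctan2(-y[0],y[1])),np.degrees(np.arctan2(x[1],x[0])))
print(Q)
print(T); y=T[0]-T[1]; n=np.linalg.norm(y); y/=n; x=np.array([y[1],-y[0]]); yaw=np.degrees(np.arctan2(x[1],x[0])); print(n,yaw)
c=T.mean(0)-.075*x; print('centre mill',c, 'mouth in mill',[(x@(m-c),y@(m-c)) for m in M])
s=read_state();print(np.degrees(np.arctan2(*s['tcp_rot'][[1,0],1])))
# edges in scene camera predicted
for z in(.148,.018):print(w2px('scene',[*B.mean(0),z]))
print(w2px('scene',[*M.mean(0),.15]))
E
```

```text
bar [0.53427314 0.07559494] [0.04894908 0.02661336 0.04744933 0.02794557]
19.401529093875485 17.706015487677217
mouth [ 0.51195725 -0.25081739] [0.05737143 0.04518536 0.05793708 0.04620252]
19.36697588236239 19.113416347103385
[[ 0.52427132 -0.21619097]
 [ 0.5428173  -0.27048211]
 [ 0.50021561 -0.2855424 ]
 [ 0.48052476 -0.23105409]]
[[ 0.55691523 -0.15573089]
 [ 0.60638144 -0.29513756]]
0.14792269360599905 19.53641063214354
centre mill [ 0.51096615 -0.25051466] mouth in mill [(np.float64(0.024017219932156626), np.float64(0.027898322499955875)), (np.float64(0.023340226625174383), np.float64(-0.02946911661132586)), (np.float64(-0.021845101357128666), np.float64(-0.029416118105902767)), (np.float64(-0.022181118685472942), np.float64(0.028519989237486703))]
71.96580895206927
(np.float64(346.0161228578673), np.float64(187.10912659962003))
(np.float64(344.1314766930564), np.float64(227.01785024517633))
(np.float64(230.7146603378016), np.float64(169.3338684314793))
```

Emit:
drive_tool(motion=[[[-37,-30,0],[0,0,0]],[[-37,-30,0],[0,0,0]],[[-37,-30,0],[0,0,0]],[[-37,-30,0],[0,0,0]],[[-37,-30,0],[0,0,0]]], gripper=1.0)

```text
time_s: 0.6
position: [0.3234, 0.3926, 0.2223]
tcp_rot: [[-0.951, 0.309, -0.0], [0.309, 0.951, -0.0], [0.0, -0.0, -1.0]]
force: [0.7, -0.1, 0.1]
opening: 1.0
grasp_force: 0.0
```

Emit:
drive_tool(motion=[[[-37,-30,0],[0,0,0]],[[-37,-30,0],[0,0,0]],[[-37,-30,0],[0,0,0]],[[-37,-30,0],[0,0,0]],[[-37,-30,0],[0,0,0]]])

```text
time_s: 1.1
position: [0.4529, 0.1927, 0.2224]
tcp_rot: [[-0.951, 0.31, -0.0], [0.31, 0.951, 0.0], [0.0, -0.0, -1.0]]
force: [0.8, 0.6, -0.5]
opening: 1.002
grasp_force: 0.0
```

Emit:
drive_tool(motion=[[[-37,-29,0],[0,0,0]],[[-37,-29,0],[0,0,0]],[[-37,-29,0],[0,0,0]],[[0,0,0],[0,0,0.132]],[[0,0,0],[0,0,0.132]]])

```text
time_s: 1.6
position: [0.5317, 0.0755, 0.222]
tcp_rot: [[-0.832, 0.554, -0.001], [0.554, 0.832, 0.0], [0.001, -0.0, -1.0]]
force: [-0.3, -0.3, 0.2]
opening: 1.001
grasp_force: 0.0
```

Emit:
drive_tool(motion=[[[0,0,0],[0,0,0.132]],[[0,0,0],[0,0,0.132]],[[0,0,0],[0,0,0.132]],[[0,0,0],[0,0,0.132]],[[0,0,0],[0,0,0.132]]])

```text
time_s: 2.1
position: [0.5306, 0.0774, 0.2221]
tcp_rot: [[-0.321, 0.947, -0.001], [0.947, 0.321, 0.0], [0.0, -0.001, -1.0]]
force: [0.9, -0.3, -0.2]
opening: 1.0
grasp_force: 0.0
```

Emit:
drive_tool(motion=[[[0,0,0],[0,0,0]],[[0,0,0],[0,0,0]]])

```text
time_s: 2.3
position: [0.5308, 0.0773, 0.2223]
tcp_rot: [[-0.329, 0.944, -0.001], [0.944, 0.329, -0.0], [0.0, -0.001, -1.0]]
force: [-0.4, -0.9, 0.3]
opening: 1.0
grasp_force: 0.0
```

```bash
cat >> h.py <<'E'
def wpose():
    s=read_state(); T=np.eye(4); T[:3,:3]=s['tcp_rot']; T[:3,3]=s['position']; C=T@camera_info('wrist')['T_tool_cam']; return C
def wpx(C,u,v,z):
    c=camera_info('wrist'); f=200/np.tan(np.radians(c['fovy'])/2)
    d=C[:3,:3]@np.array([(u-c['cx'])/f,(v-c['cy'])/f,1]); p=C[:3,3]; return p+d*(z-p[2])/d[2]
def wproj(C,P):
    c=camera_info('wrist'); f=200/np.tan(np.radians(c['fovy'])/2)
    q=C[:3,:3].T@(np.array(P)-C[:3,3]); return f*q[0]/q[2]+c['cx'],f*q[1]/q[2]+c['cy']
E
python3 - <<'E'
from h import *
C=wpose(); np.save('C1.npy',C); im=save('wrist','w1'); s=read_state();print(s['position'],s['joint_positions'])
print(wproj(C,[.534,.0756,.148]))
cv2.imwrite('pics/w1b.png',cv2.resize(im[:,:,::-1],(800,500),interpolation=cv2.INTER_CUBIC))
E
```

```text
[0.53085187 0.07737981 0.2223673 ] [-3.64844065e+00  2.34397793e+01  9.47982610e+01  7.15870095e-04
  6.17890430e+01 -2.28046509e+01]
(np.float64(326.68515628449853), np.float64(206.25027041181534))
```

View pics/w1b.png

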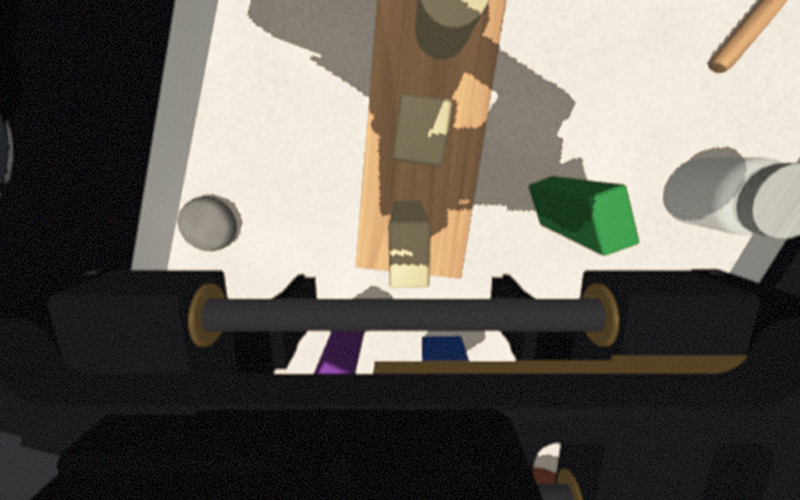

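The wrist view shows the bar's top around (409,255) in the 1.25x picture, mostly shaded, with a sunlit strip at its lower end. I'll brighten an enlarged crop.

```bash
python3 - <<'E'
from h import *
im=cv2.imread('pics/w1.png')[150:240,290:360]
im=cv2.LUT(im,np.array([255*(i/255)**.55 for i in range(256)],np.uint8))
cv2.imwrite('pics/w1c.png',cv2.resize(im,None,fx=6,fy=6,interpolation=cv2.INTER_CUBIC))
E
```

```text
(no output)
```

View pics/w1c.png

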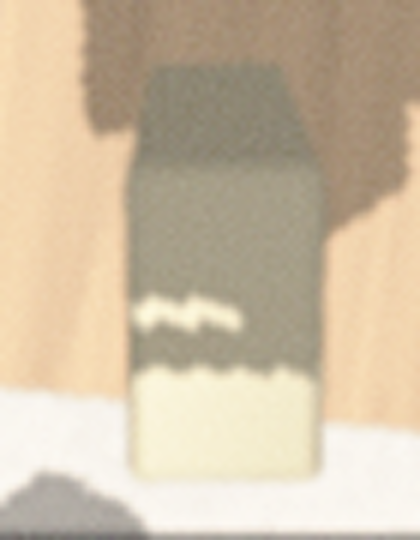

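The bar's top-face corners in the 6x crop are (128,167), (322,165), (320,477) and (129,479).

```bash
python3 - <<'E'
from h import *
C=np.load('C1.npy')
Q=np.array([wpx(C,290+u/6-.42,150+v/6-.42,.148)[:2] for u,v in[(128,167),(322,165),(320,477),(129,479)]])
print(Q.mean(0),np.linalg.norm(np.diff(np.vstack([Q,Q[:1]]),axis=0),axis=1))
x=Q[1]-Q[0]+Q[2]-Q[3]; y=Q[0]-Q[3]+Q[1]-Q[2]
print(np.degrees(np.arctan2(x[1],x[0])),np.degrees(np.arctan2(-y[0],y[1])))
s=read_state(); d=np.append(Q.mean(0),.120)-s['position']; print('tool shift mm',s['tcp_rot'].T@d*1000)
E
```

```text
[0.53355847 0.0777847 ] [0.02810806 0.04806594 0.0290301  0.04810055]
19.855214865437393 19.36027784875045
tool shift mm [ -0.52546563   2.73376167 102.36603426]
```

Emit:
drive_tool(motion=[[[-1.5,2.7,0],[0,0,-0.003]],[[0,0,35],[0,0,0]],[[0,0,35],[0,0,0]],[[0,0,20],[0,0,0]],[[0,0,12],[0,0,0]]])

```text
time_s: 2.85
position: [0.5333, 0.0768, 0.1187]
tcp_rot: [[-0.33, 0.944, -0.003], [0.944, 0.33, 0.0], [0.001, -0.003, -1.0]]
force: [-0.9, -0.7, 0.1]
opening: 1.001
grasp_force: 0.0
```

Emit:
drive_tool(motion=[[[0,0,0],[0,0,0]],[[0,0,0],[0,0,0]]])

```text
time_s: 3.05
position: [0.5348, 0.0768, 0.1211]
tcp_rot: [[-0.329, 0.944, 0.001], [0.944, 0.329, -0.0], [-0.0, 0.001, -1.0]]
force: [-1.0, -0.5, 0.5]
opening: 0.998
grasp_force: 0.0
```

Emit:
drive_tool(motion=[[[0,0,0],[0,0,0]],[[0,0,0],[0,0,0]],[[0,0,0],[0,0,0]],[[0,0,0],[0,0,0]],[[0,0,0],[0,0,0]]], gripper=0.0)

```text
time_s: 3.55
position: [0.5341, 0.0768, 0.1208]
tcp_rot: [[-0.329, 0.944, 0.0], [0.944, 0.329, -0.0], [-0.0, 0.0, -1.0]]
force: [-0.0, -0.3, -0.2]
opening: 0.63
grasp_force: 0.0
```

Emit:
drive_tool(motion=[[[0,0,0],[0,0,0]],[[0,0,0],[0,0,0]],[[0,0,0],[0,0,0]],[[0,0,0],[0,0,0]],[[0,0,0],[0,0,0]]])

```text
time_s: 4.05
position: [0.5341, 0.0768, 0.1205]
tcp_rot: [[-0.329, 0.944, 0.0], [0.944, 0.329, 0.0], [-0.0, 0.0, -1.0]]
force: [-0.2, -0.1, -0.9]
opening: 0.346
grasp_force: 29.9
```

Emit:
drive_tool(motion=[[[0,0,-10],[0,0,0]],[[0,0,-30],[0,0,0]],[[0,0,-40],[0,0,0]],[[0,0,-40],[0,0,0]],[[0,0,-40],[0,0,0]]])

```text
time_s: 4.55
position: [0.5333, 0.0769, 0.2823]
tcp_rot: [[-0.329, 0.944, -0.001], [0.944, 0.329, 0.0], [0.0, -0.001, -1.0]]
force: [1.0, 0.7, -1.7]
opening: 0.344
grasp_force: 29.9
```

Emit:
drive_tool(motion=[[[0,0,-10],[0,0,0]],[[0,0,0],[0,0,0]],[[-20,-7,0],[0,0,0]],[[-34,-11,0],[0,0,0]],[[-40,-13,0],[0,0,0]]])

```text
time_s: 5.05
position: [0.5338, -0.0217, 0.2879]
tcp_rot: [[-0.331, 0.944, -0.005], [0.944, 0.331, 0.002], [0.003, -0.005, -1.0]]
force: [0.7, -0.1, -2.1]
opening: 0.344
grasp_force: 29.9
```

Emit:
drive_tool(motion=[[[-40,-13,0],[0,0,0]],[[-40,-13,0],[0,0,0]],[[-40,-13,0],[0,0,0]],[[-40,-13,0],[0,0,0]],[[-40,-13,0],[0,0,0]]])

```text
time_s: 5.55
position: [0.5384, -0.2332, 0.2874]
tcp_rot: [[-0.328, 0.945, -0.005], [0.945, 0.328, 0.004], [0.005, -0.003, -1.0]]
force: [0.4, 0.5, -1.5]
opening: 0.34
grasp_force: 29.9
```

Emit:
drive_tool(motion=[[[-40,-13,0],[0,0,0]],[[-36,-12,0],[0,0,0]],[[-20,-7,0],[0,0,0]],[[0,0,0],[0,0,0]],[[0,0,0],[0,0,0]]])

```text
time_s: 6.05
position: [0.5406, -0.3322, 0.2887]
tcp_rot: [[-0.328, 0.945, -0.003], [0.945, 0.328, 0.004], [0.005, -0.001, -1.0]]
force: [-0.4, 0.2, -2.7]
opening: 0.341
grasp_force: 29.9
```

```bash
python3 - <<'E'
from h import *
C=wpose(); np.save('C2.npy',C); im=save('wrist','w2'); s=read_state();print(s['position'],s['force'],s['opening'],s['grasp_force'])
print(wproj(C,[.511,-.2506,.15]))
cv2.imwrite('pics/w2b.png',cv2.resize(im[:,:,::-1],(800,500),interpolation=cv2.INTER_CUBIC))
E
```

```text
[ 0.54083751 -0.33152114  0.28921914] [-0.20543796  0.40890057 -2.48325794] 0.33808650425800685 29.915630995383253
(np.float64(322.81313698718594), np.float64(106.87180679258263))
```

View pics/w2b.png

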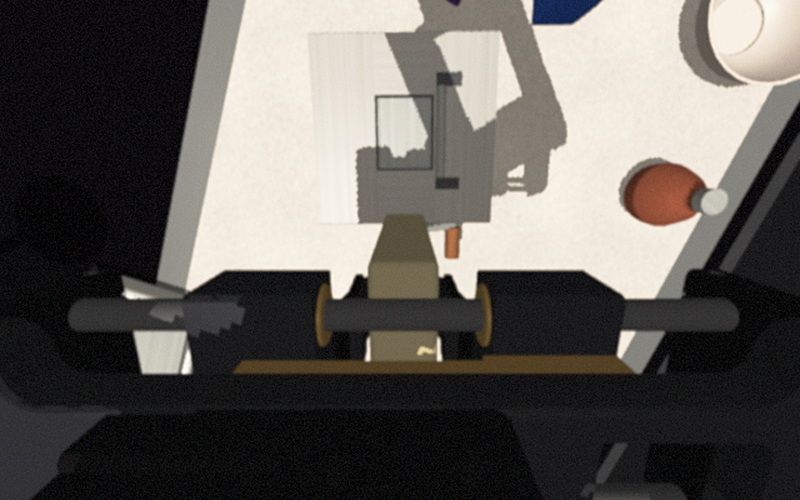

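The wrist view shows the flap outline at about (376–433, 96–169), the barrel at x≈441, the mill top at (309–500, 32–223), and the held bar's foot edge at (388–425, 215). I'll enlarge that area.

```bash
python3 - <<'E'
from h import *
im=cv2.imread('pics/w2.png')[60:220,280:380]
im=cv2.LUT(im,np.array([255*(i/255)**.8 for i in range(256)],np.uint8))
a=cv2.resize(im[:84],None,fx=7,fy=7,interpolation=cv2.INTER_CUBIC) # 700x588
cv2.imwrite('pics/w2c.png',a)
im=cv2.LUT(cv2.imread('pics/w2.png')[160:240,285:365],np.array([255*(i/255)**.5 for i in range(256)],np.uint8))
cv2.imwrite('pics/w2d.png',cv2.resize(im,None,fx=7,fy=7,interpolation=cv2.INTER_CUBIC))
E
```

```text
(no output)
```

View pics/w2c.png

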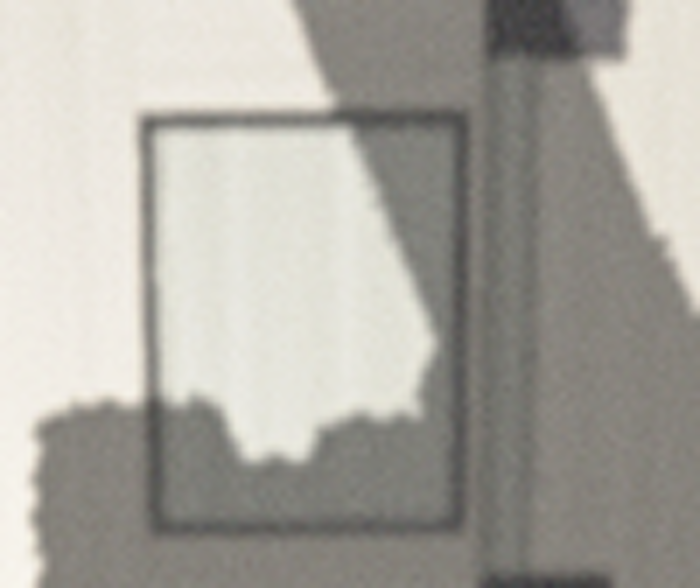

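View pics/w2d.png

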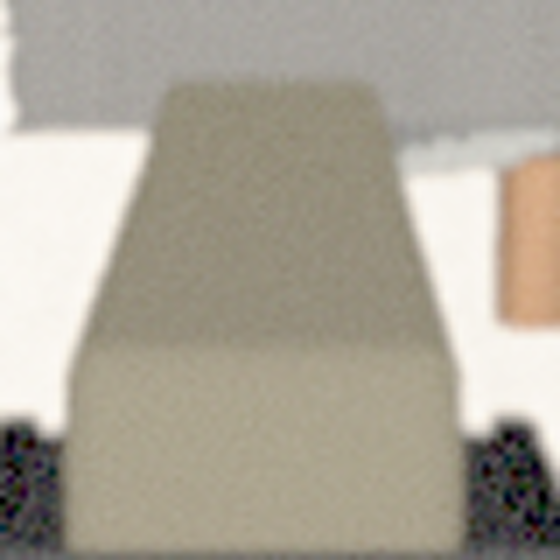

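In the 7x crop, the throat outline's outer corners are (141,113), (468,113), (464,534) and (153,534). The bar's foot edge runs from (165,82) to (378,82), and its top edge from about (80,347) to (453,347).

```bash
python3 - <<'E'
from h import *
C=np.load('C2.npy'); s=read_state(); R=s['tcp_rot']; t=s['position']
Q=np.array([wpx(C,280+u/7-.43,60+v/7-.43,.15) for u,v in[(141,113),(468,113),(464,534),(153,534)]])
m=Q.mean(0); print('mouth',m,np.linalg.norm(np.diff(np.vstack([Q,Q[:1]]),axis=0),axis=1))
x=(Q[1]-Q[0]+Q[2]-Q[3]);y=Q[0]-Q[3]+Q[1]-Q[2]; print('yaw',np.degrees(np.arctan2(x[1],x[0])),np.degrees(np.arctan2(-y[0],y[1])),'tool',np.degrees(np.arctan2(R[1,1],R[0,1])))
def loc(P): return R.T@(P-t)*1000
print('mouth in tool',[loc(q)[:2].round(1) for q in Q],loc(m))
for n,pts,z in(('foot',[(165,82),(378,82)],t[2]-.1025),('top',[(80,347),(453,347)],t[2]+.0275)):
    P=[wpx(C,285+u/7-.43,160+v/7-.43,z) for u,v in pts]; print(n,[loc(p).round(1) for p in P])
print(R)
E
```

```text
mouth [ 0.51142671 -0.25009656  0.15      ] [0.04741638 0.05966317 0.04740316 0.05968127]
yaw 19.19601506261749 19.81971276284023 tool 19.232834142792477
mouth in tool [array([115.9, -24.8]), array([115.8,  22.6]), array([56.2, 23.2]), array([ 56.2, -24.2])] [ 86.01298476  -0.80400595 139.56377863]
foot [array([ 23.9, -15.6, 102.6]), array([ 23.9,  13.8, 102.6])]
top [array([ 25.1, -15.1, -27.4]), array([ 25.1,  12. , -27.4])]
[[-0.32940129  0.94418725 -0.00228482]
 [ 0.94418161  0.32940761  0.00342174]
 [ 0.0039834  -0.00103016 -0.99999154]]
```

Emit:
drive_tool(motion=[[[20,-2,0],[0,0,0]],[[30,-2,0],[0,0,0]],[[25,-2,0],[0,0,0]],[[12,-0.4,0],[0,0,0]],[[0,0,0],[0,0,0]]])

```text
time_s: 6.6
position: [0.5063, -0.2507, 0.2909]
tcp_rot: [[-0.332, 0.943, -0.0], [0.943, 0.332, 0.001], [0.001, -0.0, -1.0]]
force: [-0.1, -0.3, -1.4]
opening: 0.341
grasp_force: 29.9
```

Emit:
drive_tool(motion=[[[0,0,0],[0,0,0]],[[0,0,0],[0,0,0]],[[0,0,0],[0,0,0]]])

```text
time_s: 6.9
position: [0.5072, -0.2545, 0.2904]
tcp_rot: [[-0.328, 0.945, 0.0], [0.945, 0.328, -0.0], [-0.001, 0.0, -1.0]]
force: [-0.9, -0.9, -2.2]
opening: 0.343
grasp_force: 29.9
```

```bash
python3 - <<'E'
from h import *
s=read_state();R=s['tcp_rot'];print(s['position'],s['force'],s['moment'],R)
a=np.radians(19.4);X=np.array([np.cos(a),np.sin(a),0]);Y=np.array([-X[1],X[0],0])
foot=s['position']+R[:,2]*.1025; d=foot-[.5114,-.2501,.15]; print('foot TCP-line in mouth',X@d*1e3,Y@d*1e3,d[2]*1e3)
E
```

```text
[ 0.50721366 -0.25452101  0.29044434] [-0.87898902 -0.87088414 -2.15159713] [-0.10466401  0.09034215  0.00911843] [[-3.28111709e-01  9.44638862e-01  3.57721935e-04]
 [ 9.44638764e-01  3.28111852e-01 -4.67649125e-04]
 [-5.59132343e-04  1.84476853e-04 -9.99999827e-01]]
foot TCP-line in mouth -5.398474054185495 -2.8368449739600043 37.94435323062892
```

Emit:
drive_tool(motion=[[[3,-0.4,10],[0,0,0]],[[0,0,12],[0,0,0]],[[0,0,6],[0,0,0]],[[0,0,3],[0,0,0]],[[0,0,0],[0,0,0]]])

```text
time_s: 7.4
position: [0.5051, -0.2507, 0.2587]
tcp_rot: [[-0.329, 0.944, -0.001], [0.944, 0.329, 0.001], [0.001, -0.001, -1.0]]
force: [0.5, -0.3, -1.1]
opening: 0.341
grasp_force: 29.9
```

```bash
cat > st.py <<'E'
from h import *
s=read_state();R=s['tcp_rot']
a=np.radians(19.4);X=np.array([np.cos(a),np.sin(a),0]);Y=np.array([-X[1],X[0],0])
foot=s['position']+R[:,2]*.1025; d=foot-[.5114,-.2501,.15]; print('foot in mouth',X@d*1e3,Y@d*1e3,d[2]*1e3,'F',X@s['force'],Y@s['force'],s['force'][2],'tilt',R[:,2])
E
python3 st.py; python3 - <<'E'
from h import *
C=wpose(); im=save('wrist','w3')
cv2.imwrite('pics/w3b.png',cv2.resize(cv2.LUT(im[140:280,220:420,::-1],np.array([255*(i/255)**.6 for i in range(256)],np.uint8)),None,fx=4,fy=4,interpolation=cv2.INTER_CUBIC))
E
```

```text
foot in mouth -6.23185542180576 1.710742287874696 6.169979736612402 F 0.3866670769845168 -0.47982239932189447 -1.1313713146866187 tilt [-1.29004313e-03  9.78273166e-04 -9.99998689e-01]
```

View pics/w3b.png

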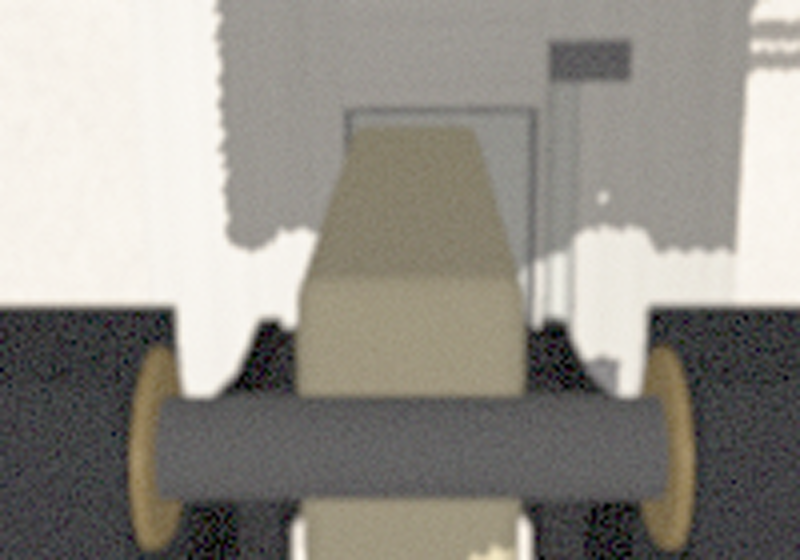

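The foot is about 6.8 mm towards -x and 1 mm towards +y of the mouth centre: its edge runs (352–475) and the throat (345–537) in the 4x crop. That is inside the window, so I'm pushing in gently.

Emit:
drive_tool(motion=[[[-0.5,0,3],[0,0,0]],[[0,0,3],[0,0,0]],[[0,0,3],[0,0,0]],[[0,0,2],[0,0,0]],[[0,0,2],[0,0,0]]])

```text
time_s: 7.95
position: [0.5058, -0.2517, 0.248]
tcp_rot: [[-0.329, 0.944, 0.001], [0.944, 0.329, -0.001], [-0.002, 0.0, -1.0]]
force: [-1.3, 1.6, 8.1]
opening: 0.341
grasp_force: 29.9
```

Emit:
drive_tool(motion=[[[0,0,2],[0,0,0]],[[0,0,2],[0,0,0]],[[0,0,2],[0,0,0]],[[0,0,2],[0,0,0]],[[0,0,2],[0,0,0]]])

```text
time_s: 8.45
position: [0.5066, -0.2519, 0.2391]
tcp_rot: [[-0.329, 0.944, 0.003], [0.944, 0.329, -0.002], [-0.003, 0.002, -1.0]]
force: [-2.0, 0.9, 9.3]
opening: 0.342
grasp_force: 29.9
```

```bash
python3 st.py
```

```text
foot in mouth -4.937826853321647 -0.42673961799367116 -13.350271431222167 F -1.5936458378407694 1.4774335187527639 9.270822394486872 tilt [ 0.00325538 -0.00242606 -0.99999176]
```

Emit:
drive_tool(motion=[[[0,-0.4,3],[0,0,0]],[[0,-0.4,3],[0,0,0]],[[0,0,3],[0,0,0]],[[0,0,3],[0,0,0]],[[0,0,2],[0,0,0]]])

```text
time_s: 8.95
position: [0.5043, -0.2525, 0.2234]
tcp_rot: [[-0.329, 0.944, -0.001], [0.944, 0.329, -0.002], [-0.002, -0.001, -1.0]]
force: [-3.1, -1.3, 4.1]
opening: 0.337
grasp_force: 29.9
```

```bash
python3 st.py
```

```text
foot in mouth -7.637424469843979 -0.1475285964320389 -29.089258581072365 F -3.342861615217052 -0.16291107456053694 4.094138309714234 tilt [-7.09987362e-04 -2.42141964e-03 -9.99996816e-01]
```

Emit:
drive_tool(motion=[[[0,0.6,3],[0,0,0]],[[0,0,3],[0,0,0]],[[0,0,3],[0,0,0]],[[0,0,3],[0,0,0]],[[0,0,2],[0,0,0]]])

```text
time_s: 9.45
position: [0.5053, -0.2511, 0.2081]
tcp_rot: [[-0.329, 0.944, -0.0], [0.944, 0.329, 0.001], [0.001, -0.0, -1.0]]
force: [-3.1, -1.0, 1.0]
opening: 0.345
grasp_force: 29.9
```

```bash
python3 st.py
```

```text
foot in mouth -6.068057857012516 1.1795527320220265 -44.43541204155611 F -3.2844939735737557 0.14758644330127532 1.0367265791651812 tilt [-3.09575757e-04  7.59480294e-04 -9.99999664e-01]
```

Emit:
drive_tool(motion=[[[0,0,1],[0,0,0]],[[0,0,1],[0,0,0]],[[0,0,1],[0,0,0]],[[0,0,1],[0,0,0]],[[0,0,0],[0,0,0]]])

```text
time_s: 9.95
position: [0.5049, -0.2511, 0.2041]
tcp_rot: [[-0.329, 0.944, -0.001], [0.944, 0.329, 0.001], [0.001, -0.001, -1.0]]
force: [-3.1, -1.8, -1.4]
opening: 0.34
grasp_force: 29.9
```

Emit:
drive_tool(motion=[[[0,0,1],[0,0,0]],[[0,0,1],[0,0,0]],[[0,0,1],[0,0,0]],[[0,0,1],[0,0,0]],[[0,0,0],[0,0,0]]])

```text
time_s: 10.45
position: [0.5054, -0.2514, 0.2004]
tcp_rot: [[-0.329, 0.944, -0.0], [0.944, 0.329, -0.0], [-0.0, -0.0, -1.0]]
force: [-4.2, -1.2, 0.3]
opening: 0.341
grasp_force: 29.9
```

Emit:
drive_tool(motion=[[[0,0,1],[0,0,0]],[[0,0,1],[0,0,0]],[[0,0,0],[0,0,0]]])

```text
time_s: 10.75
position: [0.5054, -0.2515, 0.1985]
tcp_rot: [[-0.329, 0.944, 0.0], [0.944, 0.329, -0.0], [-0.0, -0.0, -1.0]]
force: [-3.2, -1.6, 0.3]
opening: 0.343
grasp_force: 29.9
```

Force is unchanged, so the plate isn't reached yet.

Emit:
drive_tool(motion=[[[0,0,1],[0,0,0]],[[0,0,1],[0,0,0]],[[0,0,1],[0,0,0]],[[0,0,0],[0,0,0]]])

```text
time_s: 11.15
position: [0.5053, -0.2514, 0.1953]
tcp_rot: [[-0.329, 0.944, -0.0], [0.944, 0.329, 0.0], [0.0, -0.0, -1.0]]
force: [-3.8, -2.1, -0.5]
opening: 0.339
grasp_force: 29.9
```

Emit:
drive_tool(motion=[[[0,0,1],[0,0,0]],[[0,0,1],[0,0,0]],[[0,0,1],[0,0,0]],[[0,0,0],[0,0,0]]])

```text
time_s: 11.55
position: [0.5053, -0.2513, 0.1923]
tcp_rot: [[-0.329, 0.944, -0.0], [0.944, 0.329, 0.0], [0.0, -0.0, -1.0]]
force: [-4.3, -1.6, 0.1]
opening: 0.342
grasp_force: 29.9
```

Emit:
drive_tool(motion=[[[0,0,1],[0,0,0]],[[0,0,1],[0,0,0]],[[0,0,1],[0,0,0]],[[0,0,0],[0,0,0]]])

```text
time_s: 11.95
position: [0.5053, -0.2513, 0.1894]
tcp_rot: [[-0.329, 0.944, -0.0], [0.944, 0.329, 0.0], [0.0, -0.0, -1.0]]
force: [-3.1, -1.6, -0.8]
opening: 0.34
grasp_force: 29.9
```

Emit:
drive_tool(motion=[[[0,0,1],[0,0,0]],[[0,0,1],[0,0,0]],[[0,0,1],[0,0,0]],[[0,0,0],[0,0,0]]])

```text
time_s: 12.35
position: [0.5054, -0.2514, 0.1865]
tcp_rot: [[-0.329, 0.944, 0.0], [0.944, 0.329, -0.0], [-0.0, 0.0, -1.0]]
force: [-3.0, -0.6, 0.3]
opening: 0.337
grasp_force: 29.9
```

Emit:
drive_tool(motion=[[[0,0,1],[0,0,0]],[[0,0,1],[0,0,0]],[[0,0,1],[0,0,0]],[[0,0,0],[0,0,0]]])

```text
time_s: 12.75
position: [0.5055, -0.2514, 0.1839]
tcp_rot: [[-0.329, 0.944, 0.0], [0.944, 0.329, -0.0], [-0.0, 0.0, -1.0]]
force: [-3.4, -1.5, 6.0]
opening: 0.34
grasp_force: 29.9
```

Emit:
drive_tool(motion=[[[0,0,0],[0,0,0]],[[0,0,0],[0,0,0]]])

```text
time_s: 12.95
position: [0.5055, -0.2515, 0.1839]
tcp_rot: [[-0.329, 0.944, 0.0], [0.944, 0.329, -0.0], [-0.0, 0.0, -1.0]]
force: [-4.3, -1.2, 4.9]
opening: 0.338
grasp_force: 29.9
```

Emit:
drive_tool(motion=[[[0,0,0],[0,0,0]],[[0,0,0],[0,0,0]]])

```text
time_s: 13.15
position: [0.5055, -0.2514, 0.1839]
tcp_rot: [[-0.329, 0.944, 0.0], [0.944, 0.329, -0.0], [-0.0, 0.0, -1.0]]
force: [-4.0, -0.9, 5.0]
opening: 0.345
grasp_force: 29.9
```

```bash
python3 st.py
```

```text
foot in mouth -5.9995553288923515 0.649460512079931 -68.60293572437457 F -4.043994343201548 0.42221329386205836 4.977667458175508 tilt [ 3.86385831e-04 -3.44766966e-04 -9.99999866e-01]
```

Emit:
drive_tool(motion=[[[0,0,0.7],[0,0,0]],[[0,0,0.6],[0,0,0]],[[0,0,0],[0,0,0]],[[0,0,0],[0,0,0]],[[0,0,0],[0,0,0]]])

```text
time_s: 13.65
position: [0.5055, -0.2514, 0.1828]
tcp_rot: [[-0.329, 0.944, 0.0], [0.944, 0.329, -0.0], [-0.001, 0.0, -1.0]]
force: [-4.4, -1.3, 6.0]
opening: 0.34
grasp_force: 29.9
```

Emit:
drive_tool(motion=[[[0,0,0],[0,0,0]],[[0,0,0],[0,0,0]]])

```text
time_s: 13.85
position: [0.5055, -0.2514, 0.1828]
tcp_rot: [[-0.329, 0.944, 0.001], [0.944, 0.329, -0.0], [-0.001, 0.0, -1.0]]
force: [-3.8, -1.3, 7.1]
opening: 0.344
grasp_force: 29.9
```

Emit:
drive_tool(motion=[[[0,0,0.6],[0,0,0]],[[0,0,0],[0,0,0]],[[0,0,0],[0,0,0]],[[0,0,0],[0,0,0]],[[0,0,0],[0,0,0]]])

```text
time_s: 14.35
position: [0.5055, -0.2515, 0.1823]
tcp_rot: [[-0.329, 0.944, 0.0], [0.944, 0.329, -0.001], [-0.001, 0.0, -1.0]]
force: [-5.5, -1.3, 7.5]
opening: 0.338
grasp_force: 29.9
```

```bash
python3 st.py
```

```text
foot in mouth -5.9761155412632005 0.6114089935526941 -70.16584030006722 F -5.583488330627851 0.5726327179021138 7.496580256766224 tilt [ 4.83263856e-04 -5.12595592e-04 -9.99999752e-01]
```

Emit:
drive_tool(motion=[[[0,-0.5,-0.8],[0,0,0]],[[0,-0.5,-0.8],[0,0,0]],[[0,-0.5,-0.8],[0,0,0]],[[0,0,0],[0,0,0]],[[0,0,0],[0,0,0]]])

```text
time_s: 14.85
position: [0.5044, -0.2518, 0.184]
tcp_rot: [[-0.329, 0.944, 0.001], [0.944, 0.329, 0.0], [-0.0, 0.001, -1.0]]
force: [-1.0, 1.0, 2.0]
opening: 0.343
grasp_force: 29.9
```

Emit:
drive_tool(motion=[[[0,0,0],[0,0,0]],[[0,0,0],[0,0,0]],[[0,0,0],[0,0,0]],[[0,0,0],[0,0,0]],[[0,0,0],[0,0,0]]], gripper=1.0)

```text
time_s: 15.35
position: [0.5041, -0.2518, 0.184]
tcp_rot: [[-0.329, 0.944, 0.0], [0.944, 0.329, 0.0], [-0.0, 0.0, -1.0]]
force: [-0.2, -0.7, 0.0]
opening: 0.708
grasp_force: 0.0
```

Emit:
drive_tool(motion=[[[0,0,0],[0,0,0]],[[0,0,0],[0,0,0]],[[0,0,0],[0,0,0]],[[0,0,0],[0,0,0]],[[0,0,0],[0,0,0]]])

```text
time_s: 15.85
position: [0.504, -0.2519, 0.1841]
tcp_rot: [[-0.329, 0.944, 0.0], [0.944, 0.329, -0.0], [-0.0, 0.0, -1.0]]
force: [-0.1, 0.7, 0.4]
opening: 0.992
grasp_force: 0.0
```

```bash
python3 - <<'E'
from h import *
s=read_state();print(s['force'],s['position'],s['opening'],s['grasp_force'])
a=save('scene','s9')
E
```

```text
[-0.1173578   0.70535955  0.40317855] [ 0.50395756 -0.25187751  0.18406565] 0.9915438731596831 0.0
```

Emit:
drive_tool(motion=[[[0,0,-8],[0,0,0]],[[0,0,-15],[0,0,0]],[[0,0,-30],[0,0,0]],[[0,0,-30],[0,0,0]],[[0,0,-30],[0,0,0]]])

```text
time_s: 16.4
position: [0.5038, -0.2518, 0.2987]
tcp_rot: [[-0.329, 0.944, 0.0], [0.944, 0.329, -0.0], [-0.0, 0.0, -1.0]]
force: [0.3, -0.4, 0.3]
opening: 0.995
grasp_force: 0.0
```

Emit:
drive_tool(motion=[[[0,0,-10],[0,0,0]],[[0,0,0],[0,0,0]],[[0,0,0],[0,0,0]],[[0,0,0],[0,0,0]],[[0,0,0],[0,0,0]]])

```text
time_s: 16.9
position: [0.5033, -0.2514, 0.3054]
tcp_rot: [[-0.329, 0.944, -0.003], [0.944, 0.329, 0.002], [0.003, -0.002, -1.0]]
force: [0.2, 0.6, 0.9]
opening: 0.997
grasp_force: 0.0
```

```bash
python3 - <<'E'
from h import *
a=save('scene','s10');print(read_state()['force'])
cv2.imwrite('pics/s10c.png',cv2.resize(a[90:240,150:350,::-1],None,fx=4,fy=4,interpolation=cv2.INTER_CUBIC))
for z in(.15,.21,.23):
    print([4*(np.array(w2px('scene',[.5055-.001,-.252,z]))-[150,90])])
E
```

```text
[ 0.29513203 -0.41915179 -0.18257551]
[array([325.03894115, 312.0135961 ])]
[array([316.55408297, 234.58380927])]
[array([313.62595599, 207.86276776])]
```

View pics/s10c.png

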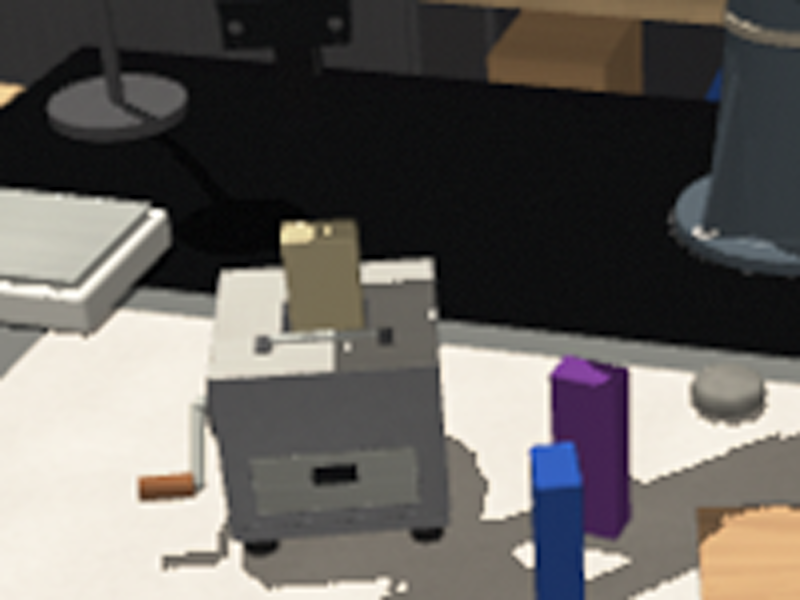

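The bar stands upright in the mouth. Its top is at crop (320,228), which puts it about 63–65 mm above the mouth, resting on the plate and clear of the gripper.

```bash
python3 -c "
from rig import *
print(hand_in())"
```

```text
the job is handed in; nothing more can be done
None
```

The job is handed in. The bar was pressed home by about 4.5–5 mm (estimated from force and travel) and released, and it stands upright in the mill's mouth on the feed plate. The hand-in gave no verdict, so I can't confirm it passed.

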